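# Gang four lacquered plaques in their frame with a straightedge

## Task

Draw the wooden straightedge up out of its rack by its free end, stand it on the open bench and let go; take it again by its middle and, holding it so, push the four loose plaques together as one row into the frame until all are home against the back stop. Touch the lacquered plaques with nothing but the straightedge. Then stand the straightedge on the bench clear of the frame, swing the keeper right down to shut the frame's mouth, and leave the other things on the bench where they are.

Things in the scene. Friction and masses are not known exactly. Their poses are not given: they have to be found in the camera images.
- straightedge_mid (a point): centre of the wooden straightedge: a plain bar on edge, 140 mm long (its x axis), 20 mm thick (y), 56 mm tall (z), 0.15 kg, a steel strip along the foot of both faces; the point is 28 mm above its bottom. It starts on edge in the rack's slot, its bottom 6 mm above the bench, and stands by itself on the bench
- rack: the straightedge's rack: a fixed wooden saddle, 70 mm long (x), 66 mm wide (y), 63 mm tall; origin at the centre of its underside. Its cheeks, 24 mm apart along x, cover the straightedge's middle up to just above its top, so only its longer free end, about 53 mm long, towards the rack's -x, can be gripped; it comes out straight up
- frame_bay (a point): middle of the frame's bay, 9 mm above the bench. The frame is a fixed wooden U, open underneath, 14 mm high. +x points into the bay to the back stop, -x out of the open mouth, y across. Cheeks 12 mm thick stand at y = +-74.5 mm: the bay is 149 mm wide for 144 mm of plaques. A plaque that is home has its centre at x = +2 mm, its near end at x = -43 mm
- frame_stop (a point): middle of the back stop's face, 9 mm above the bench, 47 mm towards +x of frame_bay; same axes. The stop is 16 mm thick and 14 mm high
- frame_mouth (a point): middle of the mouth, 9 mm above the bench, 57 mm towards -x of frame_bay; same axes. From here the cheeks flare outwards for another 49 mm towards -x as lead-ins, from y = +-74.5 to +-89 mm inside (+-102 mm over all, 14 mm high)
- plaque_1_mid (a point): centre of plaque 1 of four alike, pale wood with a black-lacquered top: 90 mm long (x or -x about along the frame's x), 36 mm wide (y), 18 mm thick, 0.06 kg, lying flat on the bench in a ragged row before the frame's mouth. The point is 9 mm above its underside
- plaque_2_mid (a point): centre of plaque 2 of four alike, pale wood with a black-lacquered top: 90 mm long (x or -x about along the frame's x), 36 mm wide (y), 18 mm thick, 0.06 kg, lying flat on the bench in a ragged row before the frame's mouth. The point is 9 mm above its underside
- plaque_3_mid (a point): centre of plaque 3 of four alike, pale wood with a black-lacquered top: 90 mm long (x or -x about along the frame's x), 36 mm wide (y), 18 mm thick, 0.06 kg, lying flat on the bench in a ragged row before the frame's mouth. The point is 9 mm above its underside
- plaque_4_mid (a point): centre of plaque 4 of four alike, pale wood with a black-lacquered top: 90 mm long (x or -x about along the frame's x), 36 mm wide (y), 18 mm thick, 0.06 kg, lying flat on the bench in a ragged row before the frame's mouth. The point is 9 mm above its underside
- keeper (a joint): angle of the keeper, a steel bail on two arms hinged on the frame's cheeks, in rad: 0 shut, its bar down across the mouth; 2.5 thrown fully back over the bay. Starts at 2.0 to 2.4. Stiff pivots: it stays where it is left, and about 1 N at the tab moves it
- keeper_hinge (a point): middle of the keeper's hinge axis, 11 mm above the bench, 10 mm towards +x of frame_bay, same axes; the axis runs along y. Shut, the keeper's bar lies at x = -47 to -55 mm from frame_bay, 8 to 16 mm above the bench, so a plaque that sticks out by more than 4 mm stops it
- keeper_tab (a point): centre of the keeper's thumb tab, a steel tongue mid-bar pointing away from the hinge: 32 mm wide along the hinge axis, 36 mm long, 6 mm thick. Shut, it lies 80 mm towards -x of the hinge and 18.5 mm above the bench; at angle q it has turned by q about the hinge, up and back. Pinched over its width from above, it turns between the fingers
- tape_roll: bystander: roll of tape, 93 mm across and 24 mm high; origin at the centre of its underside
- notebook: bystander: small spiral notebook, 74 x 109 x 14 mm, lying flat; origin at the centre of its underside
- pigment_3: bystander: pigment jar, 44 mm across and 71 mm tall; origin at the centre of its underside
- dropper_bottle: bystander: dark dropper bottle, 32 mm across and 102 mm tall; origin at the centre of its underside
- lacquer_brush_2: bystander: flat lacquer brush, 33 x 182 x 9 mm, lying flat; origin at the centre of its underside
- pencil: bystander: pencil, 178 mm long, lying flat; origin at the centre of its underside
- scraper: bystander: small scraper, 14 x 110 x 5 mm, lying flat; origin at the centre of its underside
Not all that is in view belongs to the job. Leave any turquoise look-alike of the part that bears plaque_1_mid alone.

How it is judged:
By the outcome, as a careful person would: the job done as asked, in the order asked, and still so for the second after the job is handed in, with the robot touching nothing.
It also fails if it takes over 67 s, if anything falls off the work surface, if the arm or the gripper's body presses on something with over 40 N, if the wrist force passes 120 N, or if a joint passes its speed limit or range.

## Robot

A 6-joint arm with a two-finger parallel gripper is mounted at the origin on a cart in front of the work surface, level with it; the furniture and walls round the work are solid. World frame = base frame: x ahead of the robot, y to its left, z up, the work surface at z = 0. Lengths are in mm, angles in rad, forces in N, time in s.
With the tool pointing down it reaches from about 275 to 750 mm from the base axis. Payload 10.2 kg.
Tool frame: the origin (TCP) lies at the very end of the fingers, on their centre line; the grasp point (between the pads) lies 19 mm behind it; y points along the fingers, x is the direction in which the jaws open and shut, and the axes are right-handed (so a half turn about y gives the same grasp; the last joint's range is limited). The gripper opens to 88 mm and grips with 3 to 60 N. Pads are 18 mm wide; open, the fingers measure 123 mm over their backs; the gripper's body (75 mm by 187 mm) begins 45 mm behind the grasp point.
Start: joints at [-1.534, 0.313, 1.498, -0, 1.331, -0.223], TCP at [134.852, -507.391, 238.72] pointing down, gripper open.
Joint ranges: [-2.94, 2.94], [-0.97, 2.17], [0.19, 2.56], [-1.23, 4.37], [0.02, 3.11], [-2.88, 2.88]. Speed limits (rad/s): [2.39, 2.39, 3.01, 3.14, 3.14, 3.14].

## Interface

Orientations are given as a rotation vector (axis times angle).
In Python, from station import manip gives the robot as it stands.
- The arm moves only by the tool drive_tool, never from a script. Its argument "steps" is a list of rows, each an object of numbers: "grip": the finger opening in mm, from 0 to 88.1; "x", "y", "z": the shift along the tool's x, y, z in units of 60 mm (1.0 is 60 mm); "wx", "wy", "wz": the turn, a rotation vector about the tool's x, y, z in rad. In form: [{"grip": .., "x": .., "y": .., "z": .., "wx": .., "wy": .., "wz": ..}, ...]. A call has 1 to 20 rows; each row is the pose to reach, as a shift and turn from the pose commanded when the call began, along the tool's axes at that moment; what a row does not reach only later rows make up. A row lasts 1/8 s, in which the tool goes at most 62.5 mm and 10.7 degrees, less where a joint would pass 70% of its speed; a pose out of reach is approached as far as the arm can. A call with a gripper value outside its range is refused whole. The fingers move at their own pace and stop on an object; "grip_force" is the grip in N (left out, the last holds). Time passes only in rows, so rows that repeat a pose let the fingers close. It gives the time, the measured TCP pose, the force and the opening at its end, in the units of the state.
- manip.get_obs(): the state, without advancing time (a new reading comes with each control period).
- manip.camera(name): name is "scene" or "top" or "wrist"; returns (picture, depth): 480x640x3 uint8, red, green, blue; 480x640 float32, mm along the optical axis (not along the pixel's ray), 0 where there is no reading.
- manip.camera_params(name): a dict with "intrinsics" (3x3 intrinsics, pixels), "rvec" (rotation vector, rad) and "tvec" (3), from world to camera coordinates, as OpenCV has them; the wrist camera has in their place "hand_eye" (4x4, takes a point from camera to tool coordinates, whose origin is the TCP and whose axes are the tool frame's). Camera axes: x right, y down, z forward; pixel columns grow to the right and rows downward; lengths in mm; the calibration is good to about 2 mm. The wrist camera is an equidistant fisheye: a pixel r from the principal point sees the ray r / f radians off the axis. A picture is of the moment at which its call begins: read the wrist's pose just before it. camera_params takes no time and is no camera call.
- manip.hand_in(): hands the job in, once; it reports no verdict.
The state is a dict: "t": time; "qpos": joint angles; "joint_vel": joint speeds; "tau": joint torques, N m; "tool_pos": TCP position; "tcp_rot": TCP orientation; "contact_force": force on the tool from outside, world axes, zero at the start; "torque": the same for the moment, N m; "gripper_width": opening from 0.0 (shut) to 1.0 (fully open).
Only numpy, scipy, OpenCV 4.12 (cv2) and the standard library are available. Lean on these libraries where they do the work, as an engineer would, in place of code of your own. Each camera call takes 0.05 s, during which the arm holds its last target. There are 200 camera calls.

## Working session

There is one attempt and no reset: what is moved stays moved. The work goes in short steps, Python scripts to look and compute and a tool call to move; the robot and the scene stay as the last step left them, time stands still between calls to the robot, and variables do not carry over. Pictures are saved under pics/ and viewed, about 8 in all and at most 12, crops included, and the job is handed in when it is done.

Besides the shell and the picture viewer there is one more tool, called after "Call:" by a JSON object that holds its "name" and its "arguments". drive_tool: Moves the arm, as the interface text tells. Its arguments: {"type":"object","properties":{"steps":{"type":"array","items":{"type":"object","properties":{"grip":{"type":"number"},"x":{"type":"number"},"y":{"type":"number"},"z":{"type":"number"},"wx":{"type":"number"},"wy":{"type":"number"},"wz":{"type":"number"}}}},"grip_force":{"type":"number"}},"required":["steps"]}

```bash
ls; mkdir -p pics
cat > h.py <<'E'
import numpy as np, cv2
from scipy.spatial.transform import Rotation as R
from station import manip
def cam(n):
    p=manip.camera_params(n); K=np.array(p["intrinsics"],float)
    Rm=R.from_rotvec(np.ravel(p["rvec"])).as_matrix(); return K,Rm,np.ravel(p["tvec"])
def pix2plane(n,uv,z):
    K,Rm,t=cam(n); uv=np.atleast_2d(uv).astype(float)
    d=(Rm.T@np.linalg.inv(K)@np.c_[uv,np.ones(len(uv))].T).T; c=-Rm.T@t
    return c+d*((z-c[2])/d[:,2])[:,None]
def cloud(n,D):
    K,Rm,t=cam(n); v,u=np.mgrid[:480,:640]
    P=np.stack([u,v,np.ones_like(u)],-1)@np.linalg.inv(K).T*D[...,None]
    return (P-t)@Rm
def proj(n,P):
    K,Rm,t=cam(n); q=(np.atleast_2d(P)@Rm.T+t)@K.T; return q[:,:2]/q[:,2:]
E
python3 - <<'E'
from h import *
o=manip.get_obs(); print(o)
for n in("top","scene"):
    im,D=manip.camera(n); np.savez(f"pics/{n}0.npz",im=im,D=D); cv2.imwrite(f"pics/{n}0.png",im[...,::-1])
    print(n,manip.camera_params(n))
E
```

```text
pics
{'t': 0.0, 'qpos': array([-1.53441512e+00,  3.13424121e-01,  1.49844569e+00,  4.61666880e-06,
        1.33100384e+00, -2.23366229e-01]), 'joint_vel': array([ 0.00108608, -0.00037581, -0.00224478,  0.00014537,  0.00129306,
       -0.00135364]), 'tau': array([-1.75258196e-03, -4.02213228e+01, -2.52268374e+01,  6.92985300e-02,
        3.53521470e-02, -1.01939406e-04]), 'tool_pos': array([ 134.8362104 , -507.12841837,  238.17107427]), 'tcp_rot': array([-1.3199239 ,  1.01627929, -1.01492338]), 'contact_force': array([-0.40657824,  0.15338635,  0.09235997]), 'torque': array([-0.02624937, -0.01922284, -0.01724502]), 'gripper_width': 0.9980325857268856}
top {'intrinsics': array([[435.98157156,   0.        , 316.57703754],
       [  0.        , 435.98157156, 232.21274917],
       [  0.        ,   0.        ,   1.        ]]), 'rvec': array([ 2.05474034, -2.17302633,  0.22077528]), 'tvec': array([  17.04476613,  552.99079484, 1137.89222876])}
scene {'intrinsics': array([[614.14825138,   0.        , 320.02462291],
       [  0.        , 614.14825138, 237.60658467],
       [  0.        ,   0.        ,   1.        ]]), 'rvec': array([ 0.71584538, -2.43794365,  1.30901633]), 'tvec': array([ 455.32856618,  218.60761613, 1183.66163801])}
```

View pics/top0.png

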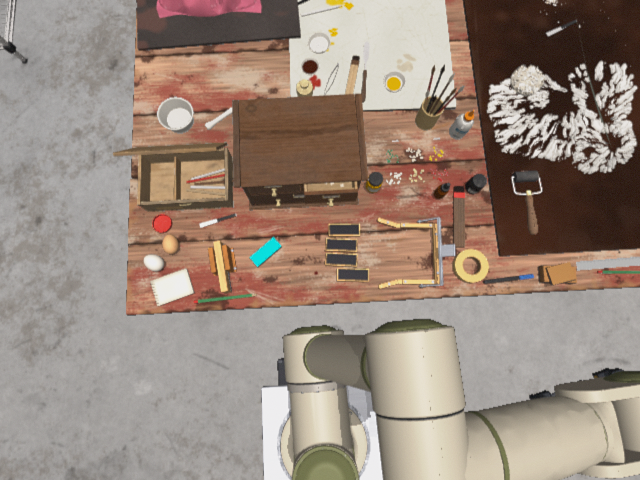

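View pics/scene0.png

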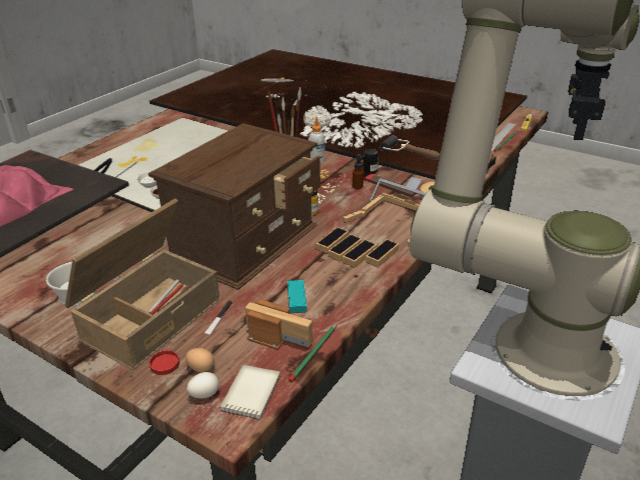

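The top view shows: straightedge in rack (221,265), the four plaques in a row at (344,230), (341,244), (341,259) and (352,274), and the frame opening left at cols 380–440. The turquoise look-alike is at (265,250) and the open keeper tab at about (447,250). Things that could be mistaken: for a plaque, the turquoise block (265,250) or the notebook (172,287); for the straightedge, the brown brush (459,215) or the wooden block (560,273). I'll check my choice in a crop.

Run:
```python
from h import *
z=np.load("pics/top0.npz"); im=z["im"]; D=z["D"]
c=im[205:305,195:480]
cv2.imwrite("pics/crop1.png",cv2.resize(c,None,fx=2.8,fy=2.8,interpolation=cv2.INTER_CUBIC)[...,::-1])
P=cloud("top",D)
for n,(u,v) in dict(se=(221,265),seb=(224,285),p1=(344,230),p2=(341,244),p3=(341,259),p4=(352,274),tab=(447,250),bench=(300,280),cab=(300,150),cabedge=(300,196),nb=(172,287),stop=(437,230)).items(): print(n,P[v,u].round(0))
# black plaques
hsv=cv2.cvtColor(im,cv2.COLOR_RGB2HSV)
m=(hsv[...,2]<75).astype(np.uint8); m[:215]=0;m[290:]=0;m[:,:322]=0;m[:,375:]=0
cs,_=cv2.findContours(m,cv2.RETR_EXTERNAL,cv2.CHAIN_APPROX_NONE)
for k in cs:
    if cv2.contourArea(k)<80: continue
    w=pix2plane("top",k[:,0],18)[:,:2].astype(np.float32); r=cv2.minAreaRect(w); print("plaque",np.round(r[0],1),np.round(r[1],1),round(r[2],1))
```

```text
se [476. 247.  65.]
seb [422. 240.  63.]
p1 [564. -92.  16.]
p2 [523. -81.  21.]
p3 [481. -78.  19.]
p4 [ 438. -106.   15.]
tab [ 482. -361.   68.]
bench [430.  40.   3.]
cab [724.  17. 229.]
cabedge [649.  26.  89.]
nb [430. 395.  12.]
stop [ 541. -344.   58.]
plaque [ 437.3 -107.3] [75.2 22.2] 86.8
plaque [481.1 -78.2] [78.4 22.6] 86.5
plaque [522.8 -81.2] [78.4 22.7] 83.7
plaque [566.2 -91.1] [76.8 23.2] 86.8
```

View pics/crop1.png

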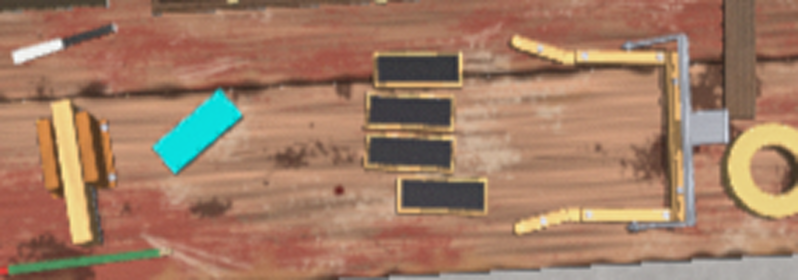

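The crop shows the bar's long free end pointing down the image, towards the robot, at crop (80,243), with the rack at crop rows 112–190. It also shows four black plaques, the turquoise block to leave alone, and the keeper tab at crop (710,127). Next I'll measure the bar, frame and keeper.

Run:
```python
from h import *
z=np.load("pics/top0.npz"); im=z["im"]; D=z["D"]; P=cloud("top",D)
hsv=cv2.cvtColor(im,cv2.COLOR_RGB2HSV).astype(int)
print("bar px",hsv[265,221],hsv[285,223],"rack",hsv[262,228],"cheek",hsv[225,415],hsv[282,415],"bench",hsv[250,390])
Y=((hsv[...,0]>=15)&(hsv[...,0]<=28)&(hsv[...,1]>90)&(hsv[...,2]>150)).astype(np.uint8)
def rect(sub,zz,name):
    m=np.zeros_like(Y); a,b,c,d=sub; m[a:b,c:d]=Y[a:b,c:d]
    cs,_=cv2.findContours(m,cv2.RETR_EXTERNAL,cv2.CHAIN_APPROX_NONE); k=max(cs,key=cv2.contourArea)
    w=pix2plane("top",k[:,0],zz)[:,:2].astype(np.float32); r=cv2.minAreaRect(w)
    print(name,np.round(r[0],1),np.round(r[1],1),round(r[2],2)); print(np.round(cv2.boxPoints(r),1).tolist())
rect((235,300,205,240),62,"bar")
m=(P[...,2]>50)&(P[...,2]<70);v,u=np.nonzero(m);k=(u>205)&(u<240)&(v>235)&(v<300)
q=P[v[k],u[k]];print("bar cloud",q.mean(0).round(1),cv2.minAreaRect(q[:,:2].astype(np.float32)))
L=[]
for rows in((219,232),(276,289)):
    pts=[]
    for c in range(404,431):
        s=np.nonzero(Y[rows[0]:rows[1],c])[0]
        if len(s)>=3: pts.append([c,rows[0]+s.mean()])
    w=pix2plane("top",pts,14)[:,:2]; f=np.polyfit(w[:,1],w[:,0],1); print("cheek",f,len(w),w[[0,-1]].round(1)); L.append(f)
# stop
pts=[]
for r in range(232,276):
    s=np.nonzero(Y[r,425:442])[0]
    if len(s)>=2: pts.append([425+s.min(),r])
w=pix2plane("top",pts,14)[:,:2]; print("stop face",np.polyfit(w[:,0],w[:,1],1),np.median(w[:,1]),len(w))
m=(P[...,2]>35)&(P[...,2]<130);v,u=np.nonzero(m);k=(u>430)&(u<462)&(v>210)&(v<295)
q=P[v[k],u[k]]; print("keeper",len(q),q.min(0).round(0),q.max(0).round(0))
t=q[(abs(q[:,0]-483)<12)&(q[:,1]<-345)]; print("tab",np.c_[t].round(0)[::6].tolist())
T=R.from_rotvec(manip.get_obs()["tcp_rot"]).as_matrix();print(T.round(3)); print(manip.camera_params("wrist"))
B=((hsv[...,0]>=80)&(hsv[...,0]<=95)&(hsv[...,1]>150)).astype(np.uint8); v,u=np.nonzero(B);w=pix2plane("top",np.c_[u,v],18);print("turq",w.min(0),w.max(0))
```

```text
bar px [ 20 115 239] [ 22 107 239] rack [ 13 164 194] cheek [ 23 107 241] [ 23 103 241] bench [ 12  97 191]
bar [475.6 248.9] [140.1  22.4] 8.12
[[404.70001220703125, 250.10000610351562], [407.8999938964844, 227.89999389648438], [546.5, 247.6999969482422], [543.4000244140625, 269.8999938964844]]
bar cloud [482.1 251.5  60.6] ((474.7457275390625, 251.7147216796875), (140.0816650390625, 52.769771575927734), 8.0335693359375)
cheek [9.56022908e-02 5.96215135e+02] 25 [[ 570.3 -267.1]
 [ 564.  -335.1]]
cheek [8.21832831e-02 4.31511329e+02] 24 [[ 409.8 -257.1]
 [ 403.5 -320.5]]
stop face [-7.12086198e-02 -3.06961398e+02] -341.1351806953058 41
keeper 434 [ 390. -381.   37.] [ 578. -316.   76.]
tab [[495.0, -370.0, 73.0], [495.0, -354.0, 61.0], [493.0, -368.0, 69.0], [493.0, -346.0, 59.0], [491.0, -361.0, 64.0], [489.0, -375.0, 70.0], [489.0, -352.0, 66.0], [488.0, -368.0, 64.0], [488.0, -346.0, 56.0], [485.0, -359.0, 67.0], [483.0, -373.0, 73.0], [484.0, -353.0, 60.0], [482.0, -367.0, 66.0], [482.0, -346.0, 56.0], [480.0, -360.0, 64.0], [478.0, -372.0, 75.0], [478.0, -354.0, 65.0], [477.0, -369.0, 66.0], [475.0, -348.0, 64.0], [474.0, -363.0, 67.0], [472.0, -378.0, 73.0], [473.0, -357.0, 61.0], [471.0, -347.0, 58.0]]
[[ 0.257 -0.     0.966]
 [-0.966  0.001  0.257]
 [-0.001 -1.     0.   ]]
{'intrinsics': array([[371.64829954,   0.        , 315.43197352],
       [  0.        , 371.64829954, 243.02265747],
       [  0.        ,   0.        ,   1.        ]]), 'hand_eye': array([[ 9.99999965e-01,  3.31744782e-05, -2.62259518e-04,
        -7.80868962e-01],
       [ 2.59425319e-04, -3.13751154e-01,  9.49505211e-01,
        -1.46195582e+02],
       [-5.07848864e-05, -9.49505246e-01, -3.13751151e-01,
         8.23670515e+01],
       [ 0.00000000e+00,  0.00000000e+00,  0.00000000e+00,
         1.00000000e+00]])}
turq [474.4438937   90.61157338  18.        ] [554.45432675 175.87934577  18.        ]
```

```bash
cat >> h.py <<'E'
def go(*wps):
    "wps (x,y,z,psi_deg): print tool-axis shifts (60 mm units) and wy; psi = world angle of tool x"
    o=manip.get_obs(); T=R.from_rotvec(o["tcp_rot"]).as_matrix(); p=np.array(o["tool_pos"])
    psi=np.degrees(np.arctan2(T[1,0],T[0,0])); print("t",round(o["t"],2),"p",p.round(1),"psi",psi.round(2),"tilt",(T[:,1]+[0,0,1]).round(4),"F",np.round(o["contact_force"],1),"w",round(o["gripper_width"]*88.1,1),"j",np.round(o["qpos"],2))
    for w in wps: print(w,"-> xyz",(T.T@(np.array(w[:3])-p)/60).round(3),"wy",round(-np.radians(w[3]-psi),4))
E
python3 -c "
from h import *
go((480,-130,240,-81.9),(432,242.7,140,-81.9))"
```

```text
t 0.1 p [ 134.8 -507.2  238.2] psi -75.12 tilt [-0.      0.0011  0.    ] F [ 0.6 -0.5  0.6] w 88.4 j [-1.53  0.31  1.5   0.    1.33 -0.22]
(480, -130, 240, -81.9) -> xyz [-4.598 -0.023  7.174] wy 0.1184
(432, 242.7, 140, -81.9) -> xyz [-10.805   1.651   7.996] wy 0.1184
```

Call:
{"name": "drive_tool", "arguments": {"steps": [{"grip":60,"x":-4.6,"y":-0.02,"z":7.17,"wy":0.118},{"grip":60,"x":-4.6,"y":-0.02,"z":7.17,"wy":0.118},{"grip":60,"x":-4.6,"y":-0.02,"z":7.17,"wy":0.118},{"grip":60,"x":-4.6,"y":-0.02,"z":7.17,"wy":0.118},{"grip":60,"x":-4.6,"y":-0.02,"z":7.17,"wy":0.118},{"grip":60,"x":-4.6,"y":-0.02,"z":7.17,"wy":0.118},{"grip":60,"x":-4.6,"y":-0.02,"z":7.17,"wy":0.118},{"grip":60,"x":-4.6,"y":-0.02,"z":7.17,"wy":0.118},{"grip":60,"x":-10.8,"y":1.65,"z":8.0,"wy":0.118},{"grip":60,"x":-10.8,"y":1.65,"z":8.0,"wy":0.118},{"grip":60,"x":-10.8,"y":1.65,"z":8.0,"wy":0.118},{"grip":60,"x":-10.8,"y":1.65,"z":8.0,"wy":0.118},{"grip":60,"x":-10.8,"y":1.65,"z":8.0,"wy":0.118},{"grip":60,"x":-10.8,"y":1.65,"z":8.0,"wy":0.118},{"grip":60,"x":-10.8,"y":1.65,"z":8.0,"wy":0.118},{"grip":60,"x":-10.8,"y":1.65,"z":8.0,"wy":0.118},{"grip":60,"x":-10.8,"y":1.65,"z":8.0,"wy":0.118}]}}

```text
invalid input
```

```bash
python3 -c "
from h import *
go((432,242.7,29,-81.9))
im,D=manip.camera('wrist'); cv2.imwrite('pics/w1.png',im[...,::-1])"
```

```text
t 0.1 p [ 134.8 -507.2  238.2] psi -75.12 tilt [-0.      0.0011  0.    ] F [ 0.6 -0.5  0.6] w 88.4 j [-1.53  0.31  1.5   0.    1.33 -0.22]
(432, 242.7, 29, -81.9) -> xyz [-10.803   3.501   7.996] wy 0.1184
```

View pics/w1.png

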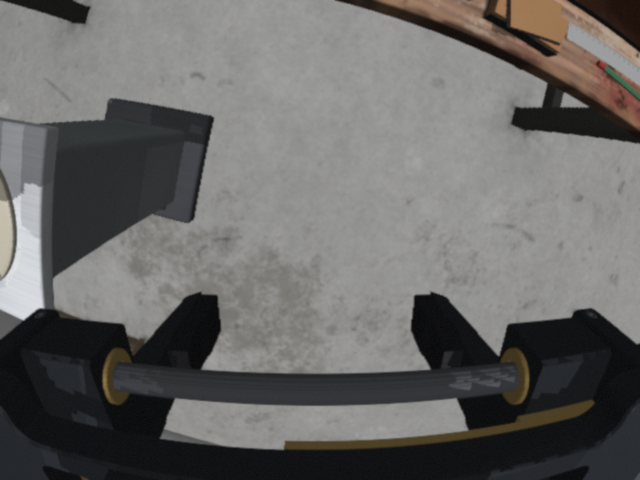

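The move was refused, and the wrist picture shows only the floor at the start pose. I'll send every key in each row.

Call:
{"name": "drive_tool", "arguments": {"grip_force": 50, "steps": [{"grip":60,"x":-4.6,"y":-0.02,"z":7.17,"wx":0,"wy":0.118,"wz":0},{"grip":60,"x":-4.6,"y":-0.02,"z":7.17,"wx":0,"wy":0.118,"wz":0},{"grip":60,"x":-4.6,"y":-0.02,"z":7.17,"wx":0,"wy":0.118,"wz":0},{"grip":60,"x":-4.6,"y":-0.02,"z":7.17,"wx":0,"wy":0.118,"wz":0},{"grip":60,"x":-4.6,"y":-0.02,"z":7.17,"wx":0,"wy":0.118,"wz":0},{"grip":60,"x":-4.6,"y":-0.02,"z":7.17,"wx":0,"wy":0.118,"wz":0},{"grip":60,"x":-4.6,"y":-0.02,"z":7.17,"wx":0,"wy":0.118,"wz":0},{"grip":60,"x":-4.6,"y":-0.02,"z":7.17,"wx":0,"wy":0.118,"wz":0},{"grip":60,"x":-10.8,"y":1.65,"z":8.0,"wx":0,"wy":0.118,"wz":0},{"grip":60,"x":-10.8,"y":1.65,"z":8.0,"wx":0,"wy":0.118,"wz":0},{"grip":60,"x":-10.8,"y":1.65,"z":8.0,"wx":0,"wy":0.118,"wz":0},{"grip":60,"x":-10.8,"y":1.65,"z":8.0,"wx":0,"wy":0.118,"wz":0},{"grip":60,"x":-10.8,"y":1.65,"z":8.0,"wx":0,"wy":0.118,"wz":0},{"grip":60,"x":-10.8,"y":1.65,"z":8.0,"wx":0,"wy":0.118,"wz":0},{"grip":60,"x":-10.8,"y":1.65,"z":8.0,"wx":0,"wy":0.118,"wz":0},{"grip":60,"x":-10.8,"y":1.65,"z":8.0,"wx":0,"wy":0.118,"wz":0}]}}

```text
t: 2.15
tool_pos: [431.7, 243.0, 139.2]
tcp_rot: [-1.275, 1.103, -1.102]
contact_force: [-0.3, 0.3, 0.3]
gripper_width: 0.685
```

```bash
python3 -c "
from h import *
go((432,242.7,29,-81.9))
im,D=manip.camera('wrist'); cv2.imwrite('pics/w2.png',im[...,::-1])"
```

```text
t 2.15 p [431.7 243.  139.2] psi -81.74 tilt [-0.0012 -0.0004  0.    ] F [-0.3  0.3  0.3] w 60.3 j [ 0.28  0.35  1.72 -0.    1.07  1.7 ]
(432, 242.7, 29, -81.9) -> xyz [0.005 1.836 0.007] wy 0.0028
```

View pics/w2.png

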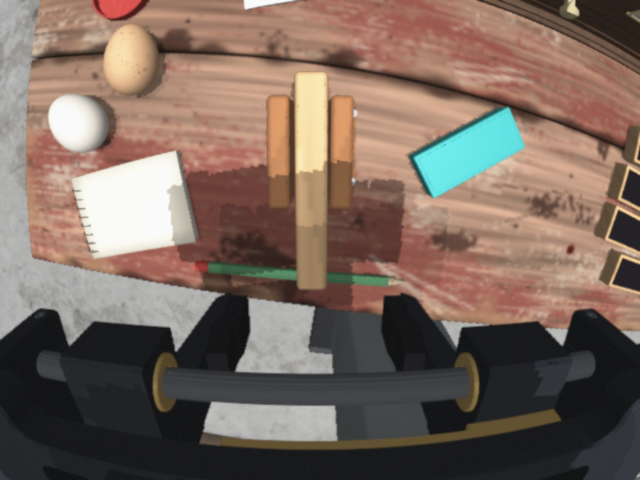

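The bar is centred between the fingers (cols 297–327, end at row 290) and the turquoise block is clear to the right. I'll descend and grip.

Call:
{"name": "drive_tool", "arguments": {"grip_force": 50, "steps": [{"grip":60,"x":0,"y":0.9,"z":0,"wx":0,"wy":0,"wz":0},{"grip":60,"x":0,"y":1.5,"z":0,"wx":0,"wy":0,"wz":0},{"grip":60,"x":0,"y":1.83,"z":0,"wx":0,"wy":0,"wz":0},{"grip":60,"x":0,"y":1.83,"z":0,"wx":0,"wy":0,"wz":0},{"grip":0,"x":0,"y":1.83,"z":0,"wx":0,"wy":0,"wz":0},{"grip":0,"x":0,"y":1.83,"z":0,"wx":0,"wy":0,"wz":0},{"grip":0,"x":0,"y":1.83,"z":0,"wx":0,"wy":0,"wz":0},{"grip":0,"x":0,"y":1.83,"z":0,"wx":0,"wy":0,"wz":0},{"grip":0,"x":0,"y":1.83,"z":0,"wx":0,"wy":0,"wz":0},{"grip":0,"x":0,"y":1.83,"z":0,"wx":0,"wy":0,"wz":0}]}}

```text
t: 3.45
tool_pos: [432.2, 243.4, 30.2]
tcp_rot: [-1.271, 1.104, -1.103]
contact_force: [-1.4, 9.5, 0.6]
gripper_width: 0.225
```

```bash
python3 -c "
from h import *
go((432,242.7,40,-81.9))"
```

```text
t 3.45 p [432.2 243.4  30.2] psi -81.85 tilt [0.0006 0.0021 0.    ] F [-1.4  9.5  0.6] w 19.8 j [0.28 0.53 1.8  0.   0.81 1.7 ]
(432, 242.7, 40, -81.9) -> xyz [ 0.012 -0.163 -0.004] wy 0.0009
```

Call:
{"name": "drive_tool", "arguments": {"grip_force": 50, "steps": [{"grip":0,"x":-0.02,"y":0,"z":0,"wx":0,"wy":0,"wz":0},{"grip":0,"x":-0.02,"y":-0.12,"z":0,"wx":0,"wy":0,"wz":0},{"grip":0,"x":-0.02,"y":-0.3,"z":0,"wx":0,"wy":0,"wz":0},{"grip":0,"x":-0.02,"y":-0.5,"z":0,"wx":0,"wy":0,"wz":0},{"grip":0,"x":-0.02,"y":-0.75,"z":0,"wx":0,"wy":0,"wz":0},{"grip":0,"x":-0.02,"y":-1.0,"z":0,"wx":0,"wy":0,"wz":0},{"grip":0,"x":-0.02,"y":-1.3,"z":0,"wx":0,"wy":0,"wz":0},{"grip":0,"x":-0.02,"y":-1.6,"z":0,"wx":0,"wy":0,"wz":0},{"grip":0,"x":-0.02,"y":-1.6,"z":0,"wx":0,"wy":0,"wz":0}]}}

```text
t: 4.58
tool_pos: [433.0, 243.1, 127.6]
tcp_rot: [-1.27, 1.102, -1.106]
contact_force: [-0.6, 0.1, -2.3]
gripper_width: 0.216
```

Run:
```python
from h import *
go((470.7,31.6,126,-94.75),(470.7,31.6,26,-94.75))
im,D=manip.camera("top"); im2,D2=manip.camera("scene")
cv2.imwrite("pics/s2.png",np.hstack([cv2.resize(im[205:325,190:390],None,fx=2,fy=2),im2[200:440,200:400]])[...,::-1])
```

```text
t 4.58 p [433.  243.1 127.6] psi -81.89 tilt [0.0035 0.0002 0.    ] F [-0.6  0.1 -2.3] w 19.0 j [ 0.28  0.37  1.73 -0.    1.04  1.71]
(470.7, 31.6, 126, -94.75) -> xyz [3.579 0.028 0.124] wy 0.2244
(470.7, 31.6, 26, -94.75) -> xyz [3.578 1.694 0.118] wy 0.2244
```

View pics/s2.png

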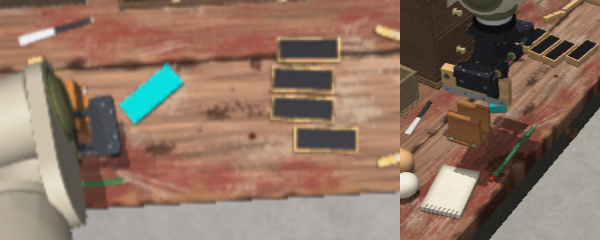

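Left panel: top view with the arm over the rack. Right panel: the bar is held clear of the rack, near (470,75). I'll carry it to open bench at y≈30 and lower it.

Call:
{"name": "drive_tool", "arguments": {"grip_force": 50, "steps": [{"grip":0,"x":0.7,"y":0.03,"z":0.12,"wx":0,"wy":0.05,"wz":0},{"grip":0,"x":1.4,"y":0.03,"z":0.12,"wx":0,"wy":0.1,"wz":0},{"grip":0,"x":2.1,"y":0.03,"z":0.12,"wx":0,"wy":0.15,"wz":0},{"grip":0,"x":2.8,"y":0.03,"z":0.12,"wx":0,"wy":0.2,"wz":0},{"grip":0,"x":3.4,"y":0.03,"z":0.12,"wx":0,"wy":0.224,"wz":0},{"grip":0,"x":3.58,"y":0.2,"z":0.12,"wx":0,"wy":0.224,"wz":0},{"grip":0,"x":3.58,"y":0.7,"z":0.12,"wx":0,"wy":0.224,"wz":0},{"grip":0,"x":3.58,"y":1.2,"z":0.12,"wx":0,"wy":0.224,"wz":0},{"grip":0,"x":3.58,"y":1.5,"z":0.12,"wx":0,"wy":0.224,"wz":0},{"grip":0,"x":3.58,"y":1.62,"z":0.12,"wx":0,"wy":0.224,"wz":0},{"grip":0,"x":3.58,"y":1.65,"z":0.12,"wx":0,"wy":0.224,"wz":0},{"grip":0,"x":3.58,"y":1.67,"z":0.12,"wx":0,"wy":0.224,"wz":0},{"grip":0,"x":3.58,"y":1.69,"z":0.12,"wx":0,"wy":0.224,"wz":0}]}}

```text
t: 6.3
tool_pos: [469.9, 31.7, 24.9]
tcp_rot: [-1.169, 1.269, -1.27]
contact_force: [0.1, 0.5, -1.1]
gripper_width: 0.224
```

```bash
python3 -c "
from h import *
go((470.7,31.6,24,-94.75))"
```

```text
t 6.3 p [469.9  31.7  24.9] psi -94.71 tilt [ 0.001  -0.0002  0.    ] F [ 0.1  0.5 -1.1] w 19.7 j [-0.18  0.5   1.88  0.    0.76  1.47]
(470.7, 31.6, 24, -94.75) -> xyz [0.001 0.015 0.014] wy 0.0008
```

Call:
{"name": "drive_tool", "arguments": {"steps": [{"grip":0,"x":0,"y":0.01,"z":0,"wx":0,"wy":0,"wz":0},{"grip":0,"x":0,"y":0.02,"z":0,"wx":0,"wy":0,"wz":0},{"grip":50,"x":0,"y":0.01,"z":0,"wx":0,"wy":0,"wz":0},{"grip":50,"x":0,"y":0.01,"z":0,"wx":0,"wy":0,"wz":0},{"grip":50,"x":0,"y":0.0,"z":0,"wx":0,"wy":0,"wz":0},{"grip":50,"x":0,"y":-0.4,"z":0,"wx":0,"wy":0,"wz":0},{"grip":50,"x":0,"y":-1.3,"z":0,"wx":0,"wy":0,"wz":0},{"grip":50,"x":0,"y":-2.0,"z":0,"wx":0,"wy":0,"wz":0},{"grip":50,"x":0,"y":-2.0,"z":0.0,"wx":0,"wy":0,"wz":0}]}}

```text
t: 7.42
tool_pos: [470.9, 31.5, 147.1]
tcp_rot: [-1.166, 1.265, -1.273]
contact_force: [0.6, 1.3, -0.9]
gripper_width: 0.571
```

Run:
```python
from h import *
o=manip.get_obs(); T=R.from_rotvec(o["tcp_rot"]).as_matrix(); p=np.array(o["tool_pos"])
im,D=manip.camera("wrist"); cv2.imwrite("pics/w3.png",im[...,::-1])
q=manip.camera_params("wrist"); K=np.array(q["intrinsics"]); H=np.array(q["hand_eye"])
hsv=cv2.cvtColor(im,cv2.COLOR_RGB2HSV).astype(int)
Y=((hsv[...,0]>=14)&(hsv[...,0]<=30)&(hsv[...,1]>60)&(hsv[...,2]>110)).astype(np.uint8); Y[300:]=0
cs,_=cv2.findContours(Y,cv2.RETR_EXTERNAL,cv2.CHAIN_APPROX_NONE)
for k in cs:
    if cv2.contourArea(k)<1500: continue
    uv=k[:,0].astype(float); d=(uv-K[:2,2])/K[0,0]; th=np.linalg.norm(d,axis=1,keepdims=True)+1e-9
    ray=np.c_[d/th*np.sin(th),np.cos(th)]; C=T@H[:3,3]+p; r=ray@(T@H[:3,:3]).T
    w=C+r*((56-C[2])/r[:,2])[:,None]; m=cv2.minAreaRect(w[:,:2].astype(np.float32)); print(cv2.boundingRect(k),np.round(m[0],1),np.round(m[1],1),round(m[2],2))
go((514.5,28,140,-94.75),(514.5,28,29,-94.75))
```

```text
(394, 183, 134, 97) [472.9 -73.8] [110.5  68.6] 83.85
(394, 131, 113, 54) [527.3 -63.8] [81.6 31.8] 84.5
(294, 78, 38, 207) [514.1  30.5] [ 20.8 138.7] 87.26
(405, 77, 111, 53) [564.  -72.9] [81.2 31.3] 87.47
t 7.47 p [469.9  31.7 145.2] psi -94.71 tilt [ 0.0022 -0.0004  0.    ] F [-0.5  0.3  0. ] w 49.7 j [-0.18  0.3   1.78 -0.    1.06  1.47]
(514.5, 28, 140, -94.75) -> xyz [0.    0.088 0.745] wy 0.0007
(514.5, 28, 29, -94.75) -> xyz [-0.     1.938  0.741] wy 0.0007
```

View pics/w3.png

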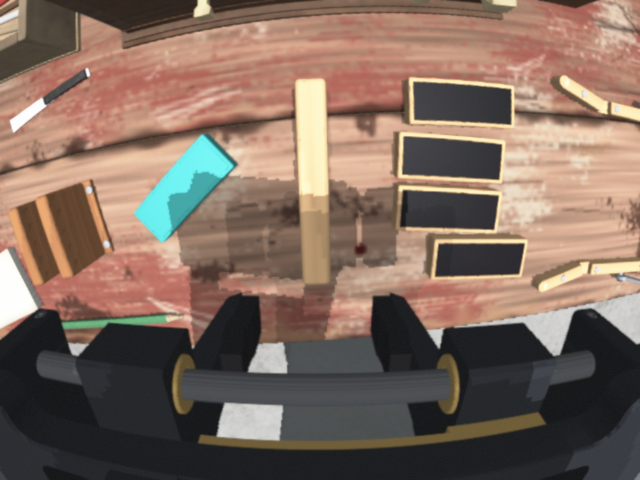

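The bar stands by itself at about (514,30), in image cols 294–332, with the plaques and flares to its right. Now I'll take it by the middle.

Call:
{"name": "drive_tool", "arguments": {"grip_force": 50, "steps": [{"grip":50,"x":-0.03,"y":0.1,"z":0.74,"wx":0,"wy":0,"wz":0},{"grip":50,"x":-0.03,"y":0.8,"z":0.74,"wx":0,"wy":0,"wz":0},{"grip":50,"x":-0.03,"y":1.6,"z":0.74,"wx":0,"wy":0,"wz":0},{"grip":50,"x":-0.03,"y":1.97,"z":0.74,"wx":0,"wy":0,"wz":0},{"grip":50,"x":-0.03,"y":1.97,"z":0.74,"wx":0,"wy":0,"wz":0},{"grip":0,"x":-0.03,"y":1.97,"z":0.74,"wx":0,"wy":0,"wz":0},{"grip":0,"x":-0.03,"y":1.97,"z":0.74,"wx":0,"wy":0,"wz":0},{"grip":0,"x":-0.03,"y":1.97,"z":0.74,"wx":0,"wy":0,"wz":0},{"grip":0,"x":-0.03,"y":1.97,"z":0.74,"wx":0,"wy":0,"wz":0},{"grip":0,"x":-0.03,"y":1.97,"z":0.74,"wx":0,"wy":0,"wz":0},{"grip":0,"x":-0.03,"y":1.97,"z":0.74,"wx":0,"wy":0,"wz":0}]}}

```text
t: 8.85
tool_pos: [514.3, 29.8, 26.9]
tcp_rot: [-1.169, 1.269, -1.27]
contact_force: [-1.2, 0.3, 5.6]
gripper_width: 0.221
```

Run:
```python
from h import *
f=lambda y:488.1+.083*(y+290)
go((f(-22),-22,29,-94.75),(f(-100),-100,29,-94.75),(f(-200),-200,29,-94.75),(f(-240),-240,29,-94.75))
```

```text
t 8.85 p [514.3  29.8  26.9] psi -94.72 tilt [ 0.0009 -0.0001  0.    ] F [-1.2  0.3  5.6] w 19.5 j [-0.17  0.56  1.75  0.    0.83  1.48]
(510.34400000000005, -22, 29, -94.75) -> xyz [ 0.866 -0.035  0.005] wy 0.0006
(503.87, -100, 29, -94.75) -> xyz [ 2.171 -0.035  0.005] wy 0.0006
(495.57000000000005, -200, 29, -94.75) -> xyz [ 3.843 -0.035  0.004] wy 0.0006
(492.25, -240, 29, -94.75) -> xyz [ 4.512e+00 -3.500e-02  4.000e-03] wy 0.0006
```

Call:
{"name": "drive_tool", "arguments": {"grip_force": 55, "steps": [{"grip":0,"x":0.0,"y":-0.03,"z":0,"wx":0,"wy":0,"wz":0},{"grip":0,"x":0.35,"y":-0.03,"z":0,"wx":0,"wy":0,"wz":0},{"grip":0,"x":0.7,"y":-0.03,"z":0,"wx":0,"wy":0,"wz":0},{"grip":0,"x":0.82,"y":-0.03,"z":0,"wx":0,"wy":0,"wz":0},{"grip":0,"x":0.93,"y":-0.03,"z":0,"wx":0,"wy":0,"wz":0},{"grip":0,"x":1.04,"y":-0.03,"z":0,"wx":0,"wy":0,"wz":0},{"grip":0,"x":1.15,"y":-0.03,"z":0,"wx":0,"wy":0,"wz":0},{"grip":0,"x":1.26,"y":-0.03,"z":0,"wx":0,"wy":0,"wz":0},{"grip":0,"x":1.37,"y":-0.03,"z":0,"wx":0,"wy":0,"wz":0},{"grip":0,"x":1.48,"y":-0.03,"z":0,"wx":0,"wy":0,"wz":0},{"grip":0,"x":1.59,"y":-0.03,"z":0,"wx":0,"wy":0,"wz":0},{"grip":0,"x":1.7,"y":-0.03,"z":0,"wx":0,"wy":0,"wz":0},{"grip":0,"x":1.81,"y":-0.03,"z":0,"wx":0,"wy":0,"wz":0},{"grip":0,"x":1.92,"y":-0.03,"z":0,"wx":0,"wy":0,"wz":0},{"grip":0,"x":2.03,"y":-0.03,"z":0,"wx":0,"wy":0,"wz":0},{"grip":0,"x":2.14,"y":-0.03,"z":0,"wx":0,"wy":0,"wz":0}]}}

```text
t: 10.85
tool_pos: [503.4, -98.5, 28.1]
tcp_rot: [-1.169, 1.27, -1.269]
contact_force: [-0.1, 0.7, -1.3]
gripper_width: 0.219
```

Run:
```python
from h import *
f=lambda y:488.1+.083*(y+290)
go((f(-200),-200,28.5,-94.75),(f(-240),-240,28.5,-94.75))
im,D=manip.camera("wrist"); im2,_=manip.camera("top")
cv2.imwrite("pics/w4.png",np.vstack([im[:330],cv2.resize(im2[205:305,300:480],(640,356))[:250]])[...,::-1])
```

```text
t 10.85 p [503.4 -98.5  28.1] psi -94.71 tilt [-0.  0.  0.] F [-0.1  0.7 -1.3] w 19.3 j [-0.42  0.56  1.75  0.    0.83  1.23]
(495.57000000000005, -200, 28.5, -94.75) -> xyz [ 1.696 -0.006  0.009] wy 0.0007
(492.25, -240, 28.5, -94.75) -> xyz [ 2.365 -0.006  0.008] wy 0.0007
```

View pics/w4.png

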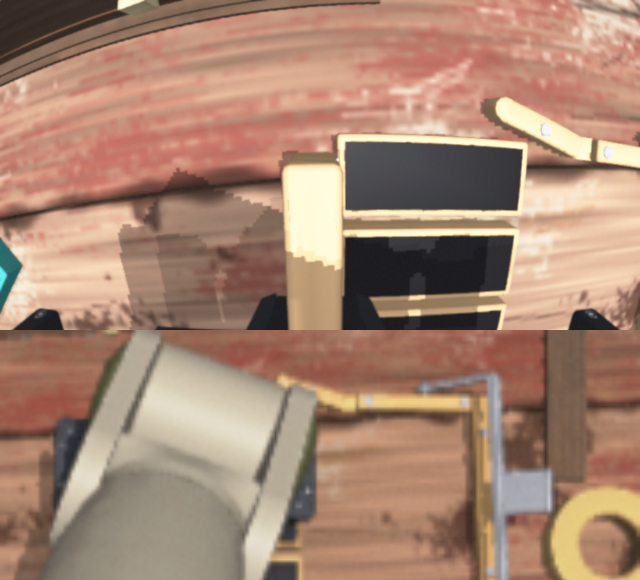

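The wrist view shows plaques 1–3 flush against the bar face (col 342), and the upper flare at (500,105) lies outside the top plaque's edge. I'll carry on slowly.

Call:
{"name": "drive_tool", "arguments": {"grip_force": 55, "steps": [{"grip":0,"x":0.09,"y":0,"z":0,"wx":0,"wy":0,"wz":0},{"grip":0,"x":0.18,"y":0,"z":0,"wx":0,"wy":0,"wz":0},{"grip":0,"x":0.27,"y":0,"z":0,"wx":0,"wy":0,"wz":0},{"grip":0,"x":0.36,"y":0,"z":0,"wx":0,"wy":0,"wz":0},{"grip":0,"x":0.45,"y":0,"z":0,"wx":0,"wy":0,"wz":0},{"grip":0,"x":0.54,"y":0,"z":0,"wx":0,"wy":0,"wz":0},{"grip":0,"x":0.63,"y":0,"z":0,"wx":0,"wy":0,"wz":0},{"grip":0,"x":0.72,"y":0,"z":0.005,"wx":0,"wy":0,"wz":0},{"grip":0,"x":0.81,"y":0,"z":0.005,"wx":0,"wy":0,"wz":0},{"grip":0,"x":0.9,"y":0,"z":0.005,"wx":0,"wy":0,"wz":0},{"grip":0,"x":0.99,"y":0,"z":0.005,"wx":0,"wy":0,"wz":0},{"grip":0,"x":1.08,"y":0,"z":0.005,"wx":0,"wy":0,"wz":0}]}}

```text
t: 12.45
tool_pos: [498.3, -162.8, 28.0]
tcp_rot: [-1.169, 1.27, -1.269]
contact_force: [0.6, 5.5, -1.0]
gripper_width: 0.224
```

Run:
```python
from h import *
f=lambda y:488.1+.083*(y+290)
go((f(-200),-200,28.5,-94.75),(f(-240),-240,28.5,-94.75))
print(manip.get_obs()["torque"])
```

```text
t 12.45 p [ 498.3 -162.8   28. ] psi -94.72 tilt [-0.0004  0.0007  0.    ] F [ 0.6  5.5 -1. ] w 19.8 j [-0.54  0.58  1.72  0.    0.85  1.11]
(495.57000000000005, -200, 28.5, -94.75) -> xyz [ 0.622 -0.009  0.006] wy 0.0005
(492.25, -240, 28.5, -94.75) -> xyz [ 1.291 -0.009  0.006] wy 0.0005
[ 1.0917423  -0.02161126  0.02618837]
```

Call:
{"name": "drive_tool", "arguments": {"grip_force": 60, "steps": [{"grip":0,"x":0.07,"y":0,"z":0,"wx":0,"wy":0,"wz":0},{"grip":0,"x":0.14,"y":0,"z":0,"wx":0,"wy":0,"wz":0},{"grip":0,"x":0.21,"y":0,"z":0,"wx":0,"wy":0,"wz":0},{"grip":0,"x":0.28,"y":0,"z":0,"wx":0,"wy":0,"wz":0},{"grip":0,"x":0.35,"y":0,"z":0,"wx":0,"wy":0,"wz":0},{"grip":0,"x":0.42,"y":0,"z":0,"wx":0,"wy":0,"wz":0},{"grip":0,"x":0.49,"y":0,"z":0,"wx":0,"wy":0,"wz":0},{"grip":0,"x":0.56,"y":0,"z":0,"wx":0,"wy":0,"wz":0},{"grip":0,"x":0.63,"y":0,"z":0,"wx":0,"wy":0,"wz":0}]}}

```text
t: 13.58
tool_pos: [495.4, -200.7, 28.1]
tcp_rot: [-1.169, 1.269, -1.27]
contact_force: [0.2, 1.0, -1.7]
gripper_width: 0.222
```

Run:
```python
from h import *
f=lambda y:488.1+.083*(y+290)
go((f(-240),-240,28.5,-94.75))
im,D=manip.camera("wrist"); im2,_=manip.camera("top"); im3,_=manip.camera("scene")
u=proj("scene",[[490,-240,20]])[0].astype(int); print(u)
a=im3[max(u[1]-50,0):u[1]+50,u[0]-64:u[0]+64]
cv2.imwrite("pics/w5.png",np.vstack([im[:310],np.hstack([cv2.resize(im2[205:305,360:460],(310,280)),cv2.resize(a,(330,280))])])[...,::-1])
```

```text
t 13.57 p [ 495.4 -200.7   28.1] psi -94.71 tilt [ 0.0001 -0.      0.    ] F [ 0.2  1.  -1.7] w 19.5 j [-0.6   0.59  1.69  0.    0.86  1.05]
(492.25, -240, 28.5, -94.75) -> xyz [ 0.657 -0.006  0.002] wy 0.0006
[389 217]
```

View pics/w5.png

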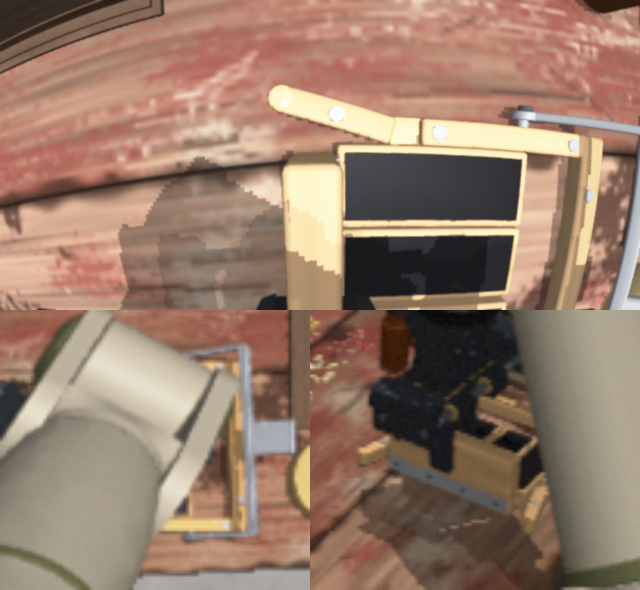

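The wrist view shows the row inside the cheeks with about 40 mm to the stop, and the bar end (rows 155+) clear inside the upper cheek. I'll push home in small steps.

Call:
{"name": "drive_tool", "arguments": {"grip_force": 60, "steps": [{"grip":0,"x":0.07,"y":0,"z":0,"wx":0,"wy":0,"wz":0},{"grip":0,"x":0.14,"y":0,"z":0,"wx":0,"wy":0,"wz":0},{"grip":0,"x":0.21,"y":0,"z":0,"wx":0,"wy":0,"wz":0},{"grip":0,"x":0.28,"y":0,"z":0,"wx":0,"wy":0,"wz":0},{"grip":0,"x":0.35,"y":0,"z":0,"wx":0,"wy":0,"wz":0},{"grip":0,"x":0.42,"y":0,"z":0,"wx":0,"wy":0,"wz":0},{"grip":0,"x":0.49,"y":0,"z":0,"wx":0,"wy":0,"wz":0},{"grip":0,"x":0.55,"y":0,"z":0,"wx":0,"wy":0,"wz":0},{"grip":0,"x":0.6,"y":0,"z":0,"wx":0,"wy":0,"wz":0}]}}

```text
t: 14.85
tool_pos: [492.3, -236.4, 28.1]
tcp_rot: [-1.169, 1.27, -1.27]
contact_force: [1.3, 2.1, -2.0]
gripper_width: 0.224
```

Run:
```python
from h import *
go((492.25,-240,28.5,-94.75))
```

```text
t 14.85 p [ 492.3 -236.4   28.1] psi -94.71 tilt [0.     0.0001 0.    ] F [ 1.3  2.1 -2. ] w 19.7 j [-0.66  0.61  1.65  0.    0.88  0.99]
(492.25, -240, 28.5, -94.75) -> xyz [ 0.059 -0.006  0.003] wy 0.0006
```

Call:
{"name": "drive_tool", "arguments": {"grip_force": 60, "steps": [{"grip":0,"x":0.02,"y":0,"z":0,"wx":0,"wy":0,"wz":0},{"grip":0,"x":0.04,"y":0,"z":0,"wx":0,"wy":0,"wz":0},{"grip":0,"x":0.06,"y":0,"z":0,"wx":0,"wy":0,"wz":0},{"grip":0,"x":0.08,"y":0,"z":0,"wx":0,"wy":0,"wz":0}]}}

```text
t: 15.35
tool_pos: [492.1, -239.2, 28.2]
tcp_rot: [-1.166, 1.272, -1.267]
contact_force: [3.7, 15.9, 4.2]
gripper_width: 0.219
```

Run:
```python
from h import *
go((492.25,-240,28.5,-94.75))
```

```text
t 15.35 p [ 492.1 -239.2   28.2] psi -94.75 tilt [-0.0002  0.0036  0.    ] F [ 3.7 15.9  4.2] w 19.3 j [-0.67  0.62  1.65  0.    0.88  0.98]
(492.25, -240, 28.5, -94.75) -> xyz [ 0.013 -0.005  0.003] wy 0.0001
```

Call:
{"name": "drive_tool", "arguments": {"grip_force": 60, "steps": [{"grip":0,"x":0.02,"y":0,"z":0,"wx":0,"wy":0,"wz":0},{"grip":0,"x":0.02,"y":0,"z":0,"wx":0,"wy":0.012,"wz":0},{"grip":0,"x":0.02,"y":0,"z":0,"wx":0,"wy":0.012,"wz":0},{"grip":0,"x":0.02,"y":0,"z":0,"wx":0,"wy":-0.012,"wz":0},{"grip":0,"x":0.02,"y":0,"z":0,"wx":0,"wy":-0.012,"wz":0},{"grip":0,"x":0.02,"y":0,"z":0,"wx":0,"wy":0,"wz":0},{"grip":0,"x":0.02,"y":0,"z":0,"wx":0,"wy":0,"wz":0}]}}

```text
t: 16.23
tool_pos: [492.1, -239.2, 28.1]
tcp_rot: [-1.166, 1.273, -1.266]
contact_force: [5.0, 18.1, 5.0]
gripper_width: 0.22
```

Run:
```python
from h import *
f=lambda y:488.1+.083*(y+290)
go((f(-238),-238,28.5,-94.75),(f(-60),-60,28.5,-94.75))
im,D=manip.camera("wrist"); cv2.imwrite("pics/w6.png",im[:330,::][...,::-1])
```

```text
t 16.23 p [ 492.1 -239.2   28.1] psi -94.73 tilt [-0.0005  0.0053  0.    ] F [ 5.  18.1  5. ] w 19.4 j [-0.67  0.62  1.64  0.    0.88  0.98]
(492.416, -238, 28.5, -94.75) -> xyz [-0.021 -0.007  0.003] wy 0.0003
(507.19, -60, 28.5, -94.75) -> xyz [-2.998  0.008  0.004] wy 0.0003
```

View pics/w6.png

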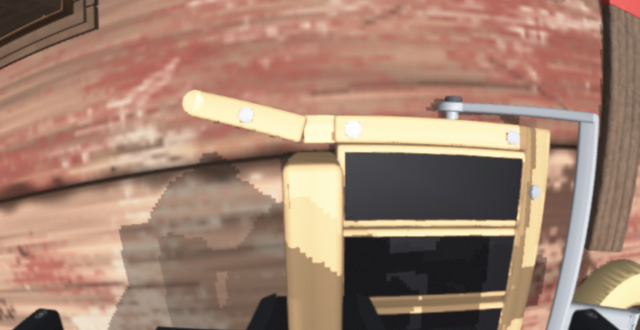

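All four sit against the stop: the plaque ends meet the stop at col ~520 and the force rose to 18 N with no more travel. I'll withdraw and stand the straightedge at y≈-40.

Call:
{"name": "drive_tool", "arguments": {"grip_force": 60, "steps": [{"grip":0,"x":-0.04,"y":-0.01,"z":0,"wx":0,"wy":0,"wz":0},{"grip":0,"x":-0.15,"y":-0.01,"z":0,"wx":0,"wy":0,"wz":0},{"grip":0,"x":-0.4,"y":-0.02,"z":0,"wx":0,"wy":0,"wz":0},{"grip":0,"x":-0.8,"y":-0.02,"z":0,"wx":0,"wy":0,"wz":0},{"grip":0,"x":-1.4,"y":-0.02,"z":0,"wx":0,"wy":0,"wz":0},{"grip":0,"x":-2.0,"y":-0.02,"z":0,"wx":0,"wy":0,"wz":0},{"grip":0,"x":-2.6,"y":-0.02,"z":0,"wx":0,"wy":0,"wz":0},{"grip":0,"x":-3.1,"y":-0.02,"z":0,"wx":0,"wy":0,"wz":0},{"grip":0,"x":-3.33,"y":-0.02,"z":0,"wx":0,"wy":0,"wz":0},{"grip":0,"x":-3.33,"y":0,"z":0,"wx":0,"wy":0,"wz":0},{"grip":0,"x":-3.33,"y":0.01,"z":0,"wx":0,"wy":0,"wz":0}]}}

```text
t: 17.65
tool_pos: [508.3, -43.9, 27.5]
tcp_rot: [-1.169, 1.27, -1.27]
contact_force: [0.5, -0.3, -1.9]
gripper_width: 0.221
```

Run:
```python
from h import *
go((508,-40,27,-94.75),(508,-40,160,-94.75))
```

```text
t 17.65 p [508.3 -43.9  27.5] psi -94.75 tilt [ 0.0001 -0.0003  0.    ] F [ 0.5 -0.3 -1.9] w 19.5 j [-0.32  0.56  1.76 -0.    0.82  1.34]
(508, -40, 27, -94.75) -> xyz [-0.065  0.008 -0.011] wy -0.0001
(508, -40, 160, -94.75) -> xyz [-0.064 -2.209 -0.01 ] wy -0.0001
```

Lower until the force turns upward, then release, rise, and check it stands.

Call:
{"name": "drive_tool", "arguments": {"steps": [{"grip":0,"x":0,"y":0.01,"z":0,"wx":0,"wy":0,"wz":0},{"grip":0,"x":0,"y":0.02,"z":0,"wx":0,"wy":0,"wz":0},{"grip":0,"x":0,"y":0.02,"z":0,"wx":0,"wy":0,"wz":0},{"grip":50,"x":0,"y":0.01,"z":0,"wx":0,"wy":0,"wz":0},{"grip":50,"x":0,"y":0.01,"z":0,"wx":0,"wy":0,"wz":0},{"grip":50,"x":0,"y":0,"z":0,"wx":0,"wy":0,"wz":0},{"grip":50,"x":0,"y":-0.4,"z":0,"wx":0,"wy":0,"wz":0},{"grip":50,"x":0,"y":-1.3,"z":0,"wx":0,"wy":0,"wz":0},{"grip":50,"x":0,"y":-2.2,"z":0,"wx":0,"wy":0,"wz":0},{"grip":50,"x":0,"y":-2.2,"z":0,"wx":0,"wy":0,"wz":0}]}}

```text
t: 18.9
tool_pos: [509.9, -43.5, 163.1]
tcp_rot: [-1.165, 1.263, -1.274]
contact_force: [-0.3, 0.1, 0.0]
gripper_width: 0.565
```

Run:
```python
from h import *
im,D=manip.camera("wrist"); im2,D2=manip.camera("top"); np.savez("pics/top2.npz",im=im2,D=D2)
cv2.imwrite("pics/w7.png",np.vstack([im[:300],cv2.resize(im2[205:305,280:480],(640,320))[:290]])[...,::-1])
P=cloud("top",D2)
m=(P[...,2]>40)&(P[...,2]<100);v,u=np.nonzero(m);k=(u>432)&(u<465)&(v>210)&(v<295)
q=P[v[k],u[k]]; 
a=q[abs(q[:,0]-482)<13]
for lo in range(-390,-330,6):
    s=a[(a[:,1]>=lo)&(a[:,1]<lo+6)]
    if len(s): print(lo+3,len(s),np.median(s[:,2]).round(1))
b=q[(q[:,1]<-358)]; print("tab x range",b[:,0].min(),b[:,0].max(),"y",b[:,1].min())
# tab by colour: gray
hsv=cv2.cvtColor(im2,cv2.COLOR_RGB2HSV).astype(int)
G=((hsv[...,1]<45)&(hsv[...,2]>90)).astype(np.uint8); G[:242]=0;G[262:]=0;G[:,:443]=0;G[:,458:]=0
v,u=np.nonzero(G); print("tab px",u.min(),u.max(),v.min(),v.max()); w=pix2plane("top",np.c_[u,v],70); print(w.mean(0).round(1),w.min(0).round(1),w.max(0).round(1))
go((482,-363,160,-4.75))
```

```text
-381 7 72.3
-375 27 71.3
-369 22 68.9
-363 25 65.4
-357 22 63.2
-351 27 59.8
-345 23 57.0
-339 11 55.7
tab x range 465.74781230313334 497.45418000924224 y -381.9041762489332
tab px 443 455 244 256
[ 482.3 -365.7   70. ] [ 464.7 -383.4   70. ] [ 498.7 -348.1   70. ]
t 19.0 p [508.1 -43.  159.1] psi -94.71 tilt [-0.0002  0.0001  0.    ] F [-0.5  0.8  0.1] w 49.8 j [-0.31  0.36  1.65  0.    1.13  1.34]
(482, -363, 160, -4.75) -> xyz [ 5.351e+00 -1.600e-02  5.000e-03] wy -1.5701
```

View pics/w7.png

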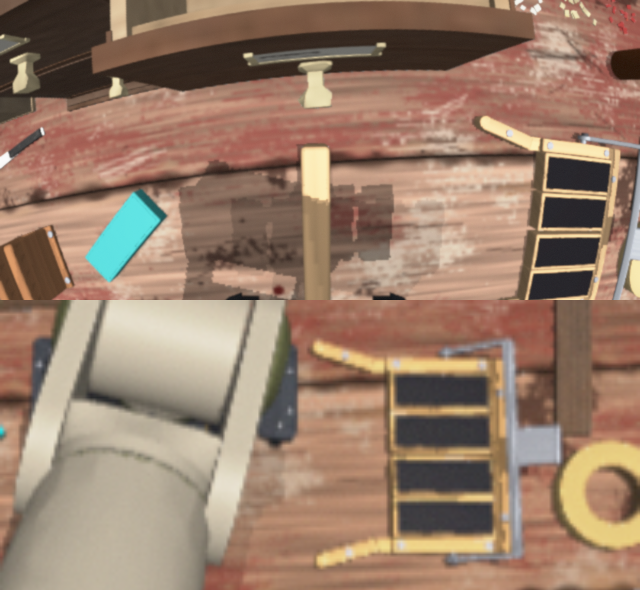

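The wrist and top views show the bar standing alone at col 315, and all four plaques home in an even row. The keeper tab is at lower-panel (540,445). Next I'll turn 90° and go above the tab.

Run:
```python
from h import *
go((481.5,-368.7,130,-4.75))
```

```text
t 19.0 p [508.1 -43.  159.1] psi -94.71 tilt [-0.0002  0.0001  0.    ] F [-0.5  0.8  0.1] w 49.8 j [-0.31  0.36  1.65  0.    1.13  1.34]
(481.5, -368.7, 130, -4.75) -> xyz [5.446e+00 4.840e-01 5.000e-03] wy -1.5701
```

Call:
{"name": "drive_tool", "arguments": {"grip_force": 20, "steps": [{"grip":50,"x":0.6,"y":0,"z":0,"wx":0,"wy":-0.17,"wz":0},{"grip":50,"x":1.2,"y":0,"z":0,"wx":0,"wy":-0.34,"wz":0},{"grip":50,"x":1.8,"y":0,"z":0,"wx":0,"wy":-0.51,"wz":0},{"grip":50,"x":2.4,"y":0,"z":0,"wx":0,"wy":-0.68,"wz":0},{"grip":50,"x":3.0,"y":0,"z":0,"wx":0,"wy":-0.85,"wz":0},{"grip":50,"x":3.6,"y":0,"z":0,"wx":0,"wy":-1.02,"wz":0},{"grip":50,"x":4.2,"y":0,"z":0,"wx":0,"wy":-1.19,"wz":0},{"grip":50,"x":4.8,"y":0,"z":0,"wx":0,"wy":-1.36,"wz":0},{"grip":50,"x":5.3,"y":0,"z":0,"wx":0,"wy":-1.5,"wz":0},{"grip":50,"x":5.44,"y":0,"z":0,"wx":0,"wy":-1.57,"wz":0},{"grip":50,"x":5.44,"y":0.2,"z":0,"wx":0,"wy":-1.57,"wz":0},{"grip":50,"x":5.44,"y":0.2,"z":0,"wx":0,"wy":-1.57,"wz":0}]}}

```text
t: 20.5
tool_pos: [480.9, -367.2, 145.1]
tcp_rot: [-1.567, 0.068, -0.064]
contact_force: [-0.2, -0.6, -0.2]
gripper_width: 0.566
```

Run:
```python
from h import *
go((481.5,-368.7,53,-4.75))
im,D=manip.camera("wrist"); cv2.imwrite("pics/w8.png",im[...,::-1])
```

```text
t 20.5 p [ 480.9 -367.2  145.1] psi -4.82 tilt [-0.0028  0.0033  0.    ] F [-0.2 -0.6 -0.2] w 49.8 j [-0.85  0.57  1.36  0.    1.21 -0.76]
(481.5, -368.7, 53, -4.75) -> xyz [ 0.016  1.535 -0.029] wy -0.0011
```

View pics/w8.png

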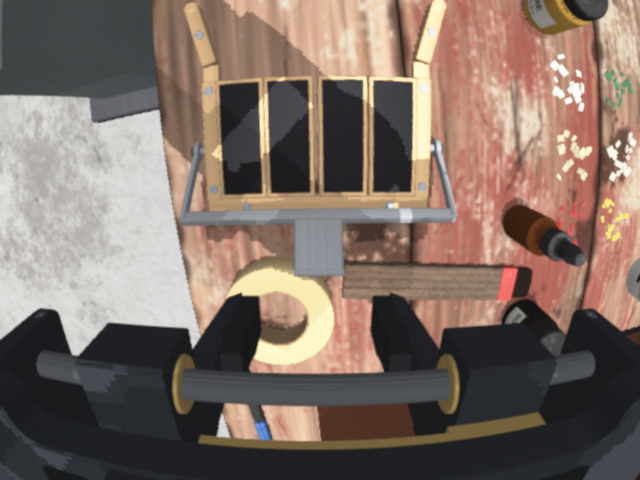

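The tab (cols 294–344, rows 222–275) is centred between the fingers, and the four plaques are evenly home. Descending to pinch it.

Call:
{"name": "drive_tool", "arguments": {"grip_force": 20, "steps": [{"grip":50,"x":0.03,"y":0.6,"z":-0.03,"wx":0,"wy":0,"wz":0},{"grip":50,"x":0.03,"y":1.2,"z":-0.03,"wx":0,"wy":0,"wz":0},{"grip":50,"x":0.03,"y":1.5,"z":-0.03,"wx":0,"wy":0,"wz":0},{"grip":50,"x":0.03,"y":1.53,"z":-0.03,"wx":0,"wy":0,"wz":0},{"grip":25,"x":0.03,"y":1.53,"z":-0.03,"wx":0,"wy":0,"wz":0},{"grip":25,"x":0.03,"y":1.53,"z":-0.03,"wx":0,"wy":0,"wz":0},{"grip":25,"x":0.03,"y":1.53,"z":-0.03,"wx":0,"wy":0,"wz":0},{"grip":25,"x":0.03,"y":1.53,"z":-0.03,"wx":0,"wy":0,"wz":0}]}}

```text
t: 21.55
tool_pos: [482.4, -370.9, 56.7]
tcp_rot: [-1.571, 0.066, -0.064]
contact_force: [-5.5, -1.1, 2.4]
gripper_width: 0.36
```

Run:
```python
from h import *
o=manip.get_obs(); p=np.array(o["tool_pos"]); m=np.array([.083,.9966]); h=np.array([487.1,-302])
s0=(p[:2]-h)@m; 
# TCP is d below the pinched point; point radius rho at angle a0: choose d=14
d=14; dz=p[2]+d-11; rho=np.hypot(s0,dz); a0=np.arctan2(dz,s0); print("s0",s0,"rho",rho,"a0",a0)
go((p[0],p[1],p[2],-4.75))
T=R.from_rotvec(o["tcp_rot"]).as_matrix()
for a in np.linspace(a0,0.07,17):
    s=rho*np.cos(a); w=np.r_[h+m*s,11+rho*np.sin(a)-d]; w[:2]+=(p[:2]-h)-m*s0
    print(round(a,2),(T.T@(w-p)/60).round(2),w.round(0))
```

```text
s0 -69.09653983998567 rho 91.28431066139947 a0 2.4294106074220387
t 21.55 p [ 482.4 -370.9   56.7] psi -4.75 tilt [-0.0013 -0.001   0.    ] F [-5.5 -1.1  2.4] w 31.7 j [-0.85  0.68  1.43 -0.    1.03 -0.76]
(np.float64(482.4095759343286), np.float64(-370.9416362056341), np.float64(56.653110187719165), -4.75) -> xyz [0. 0. 0.] wy 0.0001
2.43 [-0. -0.  0.] [ 482. -371.   57.]
2.28 [-0.   -0.16  0.16] [ 483. -361.   66.]
2.13 [-0.   -0.29  0.34] [ 484. -351.   74.]
1.99 [-0.   -0.4   0.54] [ 485. -339.   80.]
1.84 [-0.   -0.47  0.75] [ 486. -326.   85.]
1.69 [-0.   -0.52  0.97] [ 487. -313.   88.]
1.54 [-0.   -0.53  1.19] [ 488. -300.   88.]
1.4 [-0.   -0.51  1.41] [ 489. -286.   87.]
1.25 [-0.   -0.45  1.63] [ 491. -273.   84.]
1.1 [ 0.   -0.37  1.84] [ 492. -261.   78.]
0.95 [ 0.   -0.25  2.03] [ 493. -250.   72.]
0.81 [ 0.   -0.11  2.2 ] [ 493. -239.   63.]
0.66 [0.   0.06 2.35] [ 494. -230.   53.]
0.51 [0.   0.25 2.48] [ 495. -223.   42.]
0.36 [0.   0.45 2.57] [ 495. -217.   30.]
0.22 [0.   0.66 2.64] [ 496. -213.   17.]
0.07 [0.   0.88 2.67] [ 496. -211.    3.]
```

Call:
{"name": "drive_tool", "arguments": {"grip_force": 20, "steps": [{"grip":25,"x":-0.01,"y":-0.08,"z":0.08,"wx":0,"wy":0,"wz":0},{"grip":25,"x":-0.01,"y":-0.16,"z":0.16,"wx":0,"wy":0,"wz":0},{"grip":25,"x":-0.01,"y":-0.29,"z":0.34,"wx":0,"wy":0,"wz":0},{"grip":25,"x":-0.01,"y":-0.4,"z":0.54,"wx":0,"wy":0,"wz":0},{"grip":25,"x":-0.01,"y":-0.47,"z":0.75,"wx":0,"wy":0,"wz":0},{"grip":25,"x":-0.01,"y":-0.52,"z":0.97,"wx":0,"wy":0,"wz":0},{"grip":25,"x":-0.01,"y":-0.53,"z":1.19,"wx":0,"wy":0,"wz":0},{"grip":25,"x":-0.01,"y":-0.51,"z":1.41,"wx":0,"wy":0,"wz":0}]}}

```text
t: 22.55
tool_pos: [488.4, -285.5, 86.8]
tcp_rot: [-1.57, 0.067, -0.063]
contact_force: [-7.9, -2.6, -1.9]
gripper_width: 0.358
```

Run:
```python
from h import *
o=manip.get_obs(); p=np.array(o["tool_pos"]); m=np.array([.083,.9966]); h=np.array([487.1,-302])
T=R.from_rotvec(o["tcp_rot"]).as_matrix(); s0=(p[:2]-h)@m; d=14; dz=p[2]+d-11; rho=np.hypot(s0,dz); a0=np.arctan2(dz,s0); print("s0",s0,"rho",rho,"a0",a0,o["contact_force"],o["gripper_width"]*88)
for a in np.linspace(a0,0.06,11):
    s=rho*np.cos(a); w=np.r_[h+m*s,11+rho*np.sin(a)-d]; w[:2]+=(p[:2]-h)-m*s0
    print(round(a,2),(T.T@(w-p)/60).round(2),w.round(0))
```

```text
s0 16.573254475208717 rho 91.3372348314223 a0 1.3883343390320229 [-7.93508442 -2.57250776 -1.90765197] 31.54103460126788
1.39 [0. 0. 0.] [ 488. -285.   87.]
1.26 [0.   0.05 0.2 ] [ 489. -274.   84.]
1.12 [0.   0.12 0.38] [ 490. -263.   79.]
0.99 [0.   0.22 0.56] [ 491. -252.   73.]
0.86 [0.   0.35 0.72] [ 492. -242.   66.]
0.72 [0.   0.49 0.86] [ 493. -234.   58.]
0.59 [0.   0.65 0.99] [ 493. -226.   48.]
0.46 [0.   0.82 1.09] [ 494. -220.   37.]
0.33 [0.   1.01 1.17] [ 494. -216.   26.]
0.19 [0.   1.21 1.22] [ 494. -213.   15.]
0.06 [0.   1.41 1.24] [ 495. -211.    2.]
```

Call:
{"name": "drive_tool", "arguments": {"grip_force": 20, "steps": [{"grip":25,"x":-0.02,"y":0.05,"z":0.2,"wx":0,"wy":0,"wz":0},{"grip":25,"x":-0.03,"y":0.12,"z":0.38,"wx":0,"wy":0,"wz":0},{"grip":25,"x":-0.03,"y":0.22,"z":0.56,"wx":0,"wy":0,"wz":0},{"grip":25,"x":-0.03,"y":0.35,"z":0.72,"wx":0,"wy":0,"wz":0},{"grip":25,"x":-0.03,"y":0.49,"z":0.86,"wx":0,"wy":0,"wz":0},{"grip":25,"x":-0.03,"y":0.65,"z":0.99,"wx":0,"wy":0,"wz":0},{"grip":25,"x":-0.03,"y":0.82,"z":1.09,"wx":0,"wy":0,"wz":0},{"grip":25,"x":-0.03,"y":1.01,"z":1.17,"wx":0,"wy":0,"wz":0},{"grip":25,"x":-0.03,"y":1.21,"z":1.22,"wx":0,"wy":0,"wz":0},{"grip":25,"x":-0.03,"y":1.3,"z":1.24,"wx":0,"wy":0,"wz":0},{"grip":25,"x":-0.03,"y":1.37,"z":1.24,"wx":0,"wy":0,"wz":0},{"grip":25,"x":-0.03,"y":1.37,"z":1.24,"wx":0,"wy":0,"wz":0}]}}

```text
t: 24.05
tool_pos: [493.6, -211.6, 5.3]
tcp_rot: [-1.57, 0.066, -0.064]
contact_force: [-12.0, 2.1, 20.1]
gripper_width: 0.356
```

Run:
```python
from h import *
go((494,-211,4,-4.75),(494,-211,120,-4.75))
```

```text
t 24.05 p [ 493.6 -211.6    5.3] psi -4.74 tilt [-0.001   0.0001  0.    ] F [-12.    2.1  20.1] w 31.3 j [-0.62  0.64  1.69 -0.    0.82 -0.54]
(494, -211, 4, -4.75) -> xyz [0.005 0.022 0.011] wy 0.0002
(494, -211, 120, -4.75) -> xyz [ 0.003 -1.912  0.011] wy 0.0002
```

Call:
{"name": "drive_tool", "arguments": {"steps": [{"grip":50,"x":0,"y":0,"z":0,"wx":0,"wy":0,"wz":0},{"grip":50,"x":0,"y":0,"z":0,"wx":0,"wy":0,"wz":0},{"grip":50,"x":0,"y":0,"z":0,"wx":0,"wy":0,"wz":0},{"grip":50,"x":0,"y":-0.4,"z":0,"wx":0,"wy":0,"wz":0},{"grip":50,"x":0,"y":-1.3,"z":0,"wx":0,"wy":0,"wz":0},{"grip":50,"x":0,"y":-2.2,"z":-0.3,"wx":0,"wy":0,"wz":0},{"grip":50,"x":0,"y":-2.6,"z":-1.2,"wx":0,"wy":0,"wz":0},{"grip":50,"x":0,"y":-2.6,"z":-1.2,"wx":0,"wy":0,"wz":0}]}}

```text
t: 25.05
tool_pos: [488.2, -286.5, 161.7]
tcp_rot: [-1.573, 0.065, -0.07]
contact_force: [0.0, 0.4, 0.2]
gripper_width: 0.568
```

Run:
```python
from h import *
go((494,-211,120,-4.75))
o=manip.get_obs(); T=R.from_rotvec(o["tcp_rot"]).as_matrix(); p=np.array(o["tool_pos"])
im,D=manip.camera("wrist"); im2,D2=manip.camera("top"); im3,D3=manip.camera("scene")
cv2.imwrite("pics/w9.png",np.vstack([im[:330],np.hstack([cv2.resize(im2[205:305,280:480],(320,200)),cv2.resize(im3[170:320,200:440],(320,200))])])[...,::-1])
q=manip.camera_params("wrist"); K=np.array(q["intrinsics"]); H=np.array(q["hand_eye"])
v,u=np.mgrid[:480,:640]; d=np.stack([(u-K[0,2])/K[0,0],(v-K[1,2])/K[0,0]],-1); th=np.linalg.norm(d,axis=-1)+1e-9
ray=np.concatenate([d/th[...,None]*np.tan(th)[...,None],np.ones(th.shape+(1,))],-1)*D[...,None]
W=(ray@H[:3,:3].T+H[:3,3])@T.T+p; np.save("pics/W9.npy",W)
m=np.array([.083,.9966]);h=np.array([487.1,-302]); s=(W[...,:2]-h)@m; l=(W[...,:2]-h)@np.array([.9966,-.083])
for lo in range(50,110,6):
    k=(s>lo)&(s<lo+6)&(abs(l)<12)&(D>0); print(lo,k.sum(),np.median(W[k][:,2]).round(1) if k.any() else None)
```

```text
t 25.05 p [ 488.2 -286.5  161.7] psi -4.94 tilt [ 0.0032 -0.0031  0.    ] F [0.  0.4 0.2] w 50.0 j [-0.74  0.47  1.48 -0.    1.19 -0.65]
(494, -211, 120, -4.75) -> xyz [-0.014  0.692  1.263] wy -0.0033
50 305 14.6
56 136 16.2
62 224 16.3
68 212 18.2
74 254 20.2
80 227 22.5
86 250 24.5
92 254 26.7
98 213 0.9
104 240 0.2
```

Run:
```python
from h import *
W=np.load("pics/W9.npy"); m=np.array([.083,.9966]);h=np.array([487.1,-302]); s=(W[...,:2]-h)@m; l=(W[...,:2]-h)@np.array([.9966,-.083])
for c in(-54,-18,18,54):
    k=(abs(l-c)<10)&(abs(W[...,2]-18)<3)&(s>-45)&(s<56); print("plaque",c,s[k].min().round(1),s[k].max().round(1))
im,D=manip.camera("top"); P=cloud("top",D)
k=(P[...,2]>48)&(P[...,2]<64)&(P[...,1]>-75)&(P[...,1]<-10)&(P[...,0]>420)&(P[...,0]<600)
r=cv2.minAreaRect(P[k][:,:2].astype(np.float32)); print("bar",k.sum(),np.median(P[k],axis=0).round(1),r)
z=np.load("pics/top0.npz"); d=(np.abs(im.astype(int)-z["im"]).max(-1)>50).astype(np.uint8); d[320:]=0
n,_,st,_=cv2.connectedComponentsWithStats(d)
for q in st[1:]:
    if q[4]>12: print("changed",q)
im3,D3=manip.camera("scene"); 
K=proj("scene",[[487,-43,56],[417,-40,56]]); print(K.round(0)); P3=cloud("scene",D3)
k=(P3[...,2]>20)&(P3[...,2]<64)&(P3[...,1]>-75)&(P3[...,1]<-10)&(P3[...,0]>420)&(P3[...,0]<600); print(k.sum(),P3[k].min(0).round(0),P3[k].max(0).round(0))
```

```text
plaque -54 -45.0 53.6
plaque -18 -44.9 54.3
plaque 18 -44.7 54.9
plaque 54 -44.7 55.3
bar 356 [504.8 -45.   55. ] ((506.2320556640625, -44.34178924560547), (18.851167678833008, 138.79800415039062), 86.0316390991211)
changed [ 336  184  164  118 6651]
changed [ 323  223   37   53 1092]
changed [213 241  19  52 436]
changed [337 269  30  11 240]
changed [443 273   9   9  49]
changed [286 275   7   5  17]
changed [ 236  277   82   43 1487]
changed [296 283   7   5  13]
changed [305 291  14  10  39]
changed [388 290  59  11 280]
changed [351 302  35  18 280]
changed [320 305  19  15  76]
changed [436 306   6  10  14]
changed [413 319  18   1  18]
[[351. 242.]
 [377. 252.]]
936 [435. -57.  20.] [578. -24.  59.]
```

```bash
python3 -c "
from station import manip
print(manip.hand_in())"
```

```text
the job is handed in; nothing more can be done
None
```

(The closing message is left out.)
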